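# Cover the parts washer and hold its dead-man lever in the run position

## Task

Run the little parts washer: first set the loose round metal cover on the washer's pot so that it sits fully seated and level, placed there and not dropped, and let go of it. Only then push the black bar of the spring-loaded dead-man lever down until the lever is level (its middle, green position: sprung up is stop, the bottom is emergency stop, so never push it through to the bottom), and finish while still holding it level like that. Leave the other things on the worktop where they are.

Things in the scene. Friction and masses are not known exactly. Their poses are not given: they have to be found in the camera images.
- washer: Fixed parts washer: grey base box 150x150 mm, top at 46 mm, with a round open stainless pot on it. Origin under its centre at worktop level, z up.
- pot_rim (a point): Centre of the pot's mouth, in the plane of the rim, 106 mm above the worktop. Pot 102 mm outside, 94 mm inside diameter, wall 4 mm, 55 mm deep inside.
- cover: Loose round metal cover, about 0.16 kg, lying right side up on the worktop. From below: locating plug 88 mm wide, 0 to 8 mm, 4 mm chamfer at its foot (3 mm loose all round in the pot); flange 112 mm wide, 8 to 12 mm; neck 18 mm wide, to 17 mm; black knob 26 mm wide, 17 to 42 mm. Origin: centre of the plug's underside, z up. Yaw does not matter.
- cover_seat (a point): Centre of the underside of the cover's flange (8 mm above the cover's origin). It coincides with pot_rim when the cover is seated.
- cover_knob (a point): Point on the axis of the cover's black knob, 30 mm above the cover's origin; the height to grip.
- lever_stand: Fixed stand of the dead-man run lever: dark foot plate 180x110x12 mm and two yellow cheeks, up to 102 mm high, near its +x end, with the lever hinged between them. Origin under the plate's centre at worktop level. Its own -x axis points from the hinge to the lever's bar; y runs along the hinge and the bar; z up.
- lever_hinge (a point): Hinge axis of the lever, 60 mm along the stand's +x from its origin, 90 mm above the worktop.
- lever_bar (a point): Centre of the lever's black palm bar (36 mm wide, 100 mm long along the stand's y, 20 mm thick, red rings near its ends), 120 mm from the hinge. The bar turns with the lever. At rest it stands about 137 mm above the worktop, level at 90 mm, at the bottom stop 43 mm.
- run_lever (a joint): Angle of the lever in rad: 0 sprung up at rest (the lever points 0.40 rad above level), growing as the bar is pushed down; 0.40 is level (green, run), 0.80 the bottom stop (red, emergency stop). The spring always pushes it up: about 3 N at the bar at the start, 8 N at level, 13 N at the bottom.
- stapler: Bystander, loose: blue and white stapler, 83x33x40 mm. Origin at the centre of its underside. Leave alone.
- phone_black: Bystander, loose: black phone lying flat, 150x79x12 mm. Origin at the centre of its underside. Leave alone.
- flux_tin: Bystander, loose: small round white tin, 44 across, 20 high mm. Origin at the centre of its underside. Leave alone.
- solder_reel: Bystander, loose: blue reel of wire, 52 across, 40 high mm. Origin at the centre of its underside. Leave alone.
- ac_adaptor: Bystander, loose: black adaptor block, 108x48x29 mm. Origin at the centre of its underside. Leave alone.
- mug_1: Bystander, loose: white dotted mug, 78 across (114 with handle), 93 high mm. Origin at the centre of its underside. Leave alone.
There are look-alikes about, which are no part of the job. There is more than one size of the cover; the one meant has the size given above.

How it is judged:
By the outcome, as a careful person would: the job done as asked, in the order asked, and still so for the second after the job is handed in, while the arm keeps its last pose, push and grip.
It also fails if it takes over 56 s, if anything falls off the work surface, if the arm or the gripper's body presses on something with over 40 N, if the wrist force passes 120 N, or if a joint passes its speed limit or range.

## Robot

A 7-joint arm with a two-finger parallel gripper is mounted at the origin on a cart in front of the work surface, level with it; the furniture and walls round the work are solid. World frame = base frame: x ahead of the robot, y to its left, z up, the work surface at z = 0. Lengths are in m, angles in degrees, forces in N, time in s.
With the tool pointing down it reaches from about 0.4 to 0.75 m from the base axis. Payload 19.5 kg.
Tool frame: the origin (TCP) lies at the very end of the fingers, on their centre line; the grasp point (between the pads) lies 19 mm behind it; z points along the fingers, y is the line along which they close (so a half turn about z gives the same grasp; the last joint's range is limited). The gripper opens to 85 mm and grips with 20 to 120 N. Pads are 22 mm wide; open, the fingers measure 114 mm over their backs; the gripper's body (76 mm by 85 mm) begins 54 mm behind the grasp point. The pads swing forward as they close: fully open they stand 13 mm farther back than shut.
Start: joints at [65.277, 40.479, -1.581, 85.061, 1.261, 54.483, -4.326], TCP at [0.218, -0.532, 0.231] pointing down, gripper open.
Joint ranges: [-155.06, 155.06], [-18.47, 123.98], [-90, 86.84], [0, 140.48], [-83.41, 263.41], [0, 116], [-161.91, 161.91]. Speed limits (degrees/s): [108.29, 108.29, 147.25, 147.25, 172.46, 172.46, 172.46].

## Interface

Orientations are given as a 3x3 rotation matrix whose columns are the frame's x, y, z axes.
In Python, from plant import read_state, grab_frame, ticket gives the robot as it stands. The module is installed in compiled form; this text tells all that it offers.
- The arm moves only by the shell command python3 -m inch 'ROWS'. ROWS is a JSON object whose one key "increments" holds a list of rows, each a list of 3 entries, a list of its own where there are three numbers: the opening, from 0 (shut) to 1 (fully open), then the shift along the world's x, y, z in mm, then the turn, a rotation vector about the world's x, y, z in degrees. In form: {"increments": [[gripper, [dx, dy, dz], [rx, ry, rz]], ...]}. A call has 1 to 10 rows; each row is the pose to reach, as a shift and turn from the pose commanded when the call began; what a row does not reach only later rows make up. A row lasts 1/12 s, in which the tool goes at most 41.7 mm and 7.16 degrees, less where a joint would pass 70% of its speed; a pose out of reach is approached as far as the arm can. A call with a gripper value outside its range is refused whole. The fingers move at their own pace and stop on an object; the grip force is fixed at half the most. Time passes only in rows, so rows that repeat a pose let the fingers close. It gives the time, the measured TCP pose, the force, the opening and the grip force at its end, in the units of the state.
- read_state(): the state, without advancing time (a new reading comes with each control period).
- grab_frame(name): name is "scene" or "side" or "wrist"; returns a dict with "image" (420x560x3 uint8, red, green, blue), "K" (3x3 intrinsics, pixels), "origin" and "orientation" of the camera in the world. Camera axes: x right, y up, looking along -z (the intrinsics and any distortion apply to the point x, -y, -z); pixel columns grow to the right and rows downward; lengths in m; the calibration is good to about 2 mm. A picture is of the moment at which its call begins. There is no depth.
- ticket.job_done(): hands the job in; it is judged then, once.
The state is a dict: "clock": time; "qpos": joint angles; "qd": joint speeds; "effort": joint torques, N m; "ee_pos": TCP position; "eef_rot": TCP orientation; "ft_force": force on the tool from outside, world axes, zero at the start; "ft_torque": the same for the moment, N m; "opening": finger opening in m; "gripper_force": force on a finger pad.
Only numpy, scipy, OpenCV 4.12 (cv2) and the standard library are available. Lean on these libraries where they do the work, as an engineer would, in place of code of your own. Each camera call takes 0.05 s, during which the arm holds its last target. There are 200 camera calls.

## Working session

There is one attempt and no reset: what is moved stays moved. The work goes in short steps, Python scripts to look and compute and a shell command to move; the robot and the scene stay as the last step left them, time stands still between calls to the robot, and variables do not carry over. Pictures are saved under pics/ and viewed, at most 10 in all, crops included, and the job is handed in when it is done.

```bash
mkdir -p pics; cat > h.py <<'E'
import numpy as np, cv2, pickle
from plant import read_state, grab_frame
def snap(n,tag):
    f=grab_frame(n); pickle.dump(f,open(f'pics/{tag}.pkl','wb')); cv2.imwrite(f'pics/{tag}.png',f['image'][:,:,::-1]); return f
def load(tag): return pickle.load(open(f'pics/{tag}.pkl','rb'))
def proj(f,P):
    R=np.array(f['orientation']);p=(np.atleast_2d(P)-f['origin'])@R
    p=p*[1,-1,-1]; q=p@np.array(f['K']).T; return q[:,:2]/q[:,2:]
def back(f,uv,z):
    d=np.linalg.inv(f['K'])@[uv[0],uv[1],1]; d=np.array(f['orientation'])@(d*[1,-1,-1]); o=np.array(f['origin'])
    return o+d*(z-o[2])/d[2]
E
python3 - <<'E'
from h import *
a=snap('scene','a');b=snap('side','b');c=snap('wrist','c')
for f in(a,b,c): print(f.keys(),f['K'],f['origin'],f['orientation'])
cv2.imwrite('pics/ab.png',cv2.resize(np.hstack([a['image'],b['image']])[:,:,::-1],(800,300),interpolation=cv2.INTER_AREA))
s=read_state();print(s['ee_pos'],s['eef_rot'],s['opening'],s['clock'])
E
```

```text
dict_keys(['image', 'K', 'origin', 'orientation']) [[447.85240122   0.         289.18092723]
 [  0.         447.85240122 211.70292802]
 [  0.           0.           1.        ]] [-0.39319365 -0.84688987  0.79204361] [[ 0.69740943  0.32550181 -0.63848936]
 [-0.71626748  0.34653716 -0.60570034]
 [ 0.02410373  0.87975029  0.47482464]]
dict_keys(['image', 'K', 'origin', 'orientation']) [[520.33921124   0.         285.41520809]
 [  0.         520.33921124 210.87621069]
 [  0.           0.           1.        ]] [ 0.49017115 -1.28336995  0.94664897] [[ 0.99960083 -0.00889698 -0.02681462]
 [-0.01786823  0.53609391 -0.84396922]
 [ 0.02188393  0.84411146  0.53572095]]
dict_keys(['image', 'K', 'origin', 'orientation']) [[350.2481751    0.         275.83179575]
 [  0.         350.2481751  213.321959  ]
 [  0.           0.           1.        ]] [ 0.28945166 -0.50351635  0.37321407] [[ 0.38036384  0.88250835  0.27659059]
 [-0.92483628  0.36330923  0.11262439]
 [-0.00109595 -0.29863926  0.95436544]]
[ 0.21844194 -0.53166382  0.23097094] [[ 9.24980010e-01  3.80015609e-01 -3.43083333e-04]
 [ 3.80015763e-01 -9.24979702e-01  7.55194181e-04]
 [-3.03595421e-05 -8.28916596e-04 -9.99999656e-01]] 0.08557398507493524 0.15
```

View pics/a.png

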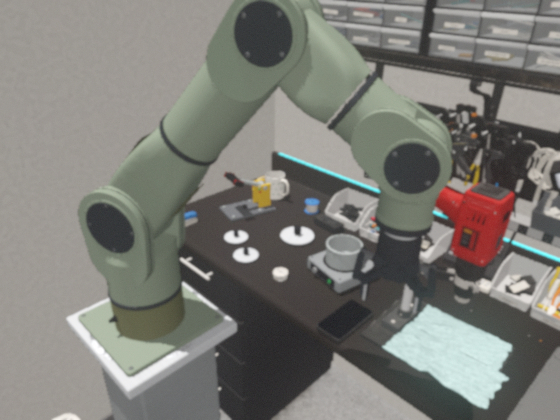

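View pics/b.png

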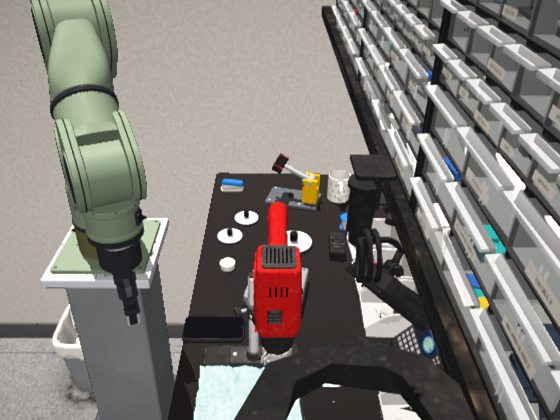

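The scene camera shows three covers, at (236,237), (246,254) and (297,235). The pot is at (343,250), the lever stand at (250,205) with its bar near (235,180), and a red drill press stands right of the pot. I'll enlarge this area to measure the covers.

```bash
python3 - <<'E'
from h import *
a=load('a');b=load('b')
def crop(f,x0,x1,y0,y1,s): return cv2.resize(f['image'][y0:y1,x0:x1,::-1],None,fx=s,fy=s,interpolation=cv2.INTER_CUBIC)
cv2.imwrite('pics/a2.png',crop(a,205,405,160,310,4))
cv2.imwrite('pics/b2.png',crop(b,180,370,140,280,4))
for f,uvs in((a,[(236,237),(246,254),(297,235)]),(b,[(246,217),(230,236),(299,241)])):
  hsv=f['image'].min(2)
  for uv in uvs: 
    print(uv,back(f,uv,.012).round(3))
    m=((hsv>150)*255).astype(np.uint8); cs,_=cv2.findContours(m,cv2.RETR_EXTERNAL,cv2.CHAIN_APPROX_NONE)
    c=max(cs,key=lambda c:cv2.pointPolygonTest(c,tuple(map(float,uv)),True))
    P=np.array([back(f,p[0],.010)[:2] for p in c]); (x,y),r=cv2.minEnclosingCircle((P*1000).astype(np.float32)); print('circ',x,y,'d',2*r,len(c), np.ptp(P,0))
E
```

```text
(236, 237) [0.402 0.146 0.012]
circ 406.8642272949219 151.64797973632812 d 85.9670181274414 63 [0.08203236 0.08323682]
(246, 254) [0.359 0.047 0.012]
circ 358.72674560546875 48.96200942993164 d 85.05003356933594 70 [0.08270541 0.0828624 ]
(297, 235) [0.557 0.016 0.012]
circ 561.4468994140625 19.877347946166992 d 121.89599609375 90 [0.11985577 0.115829  ]
(246, 217) [0.407 0.149 0.012]
circ 406.2545166015625 151.7667694091797 d 82.79306030273438 65 [0.07579959 0.07846419]
(230, 236) [0.362 0.041 0.012]
circ 360.7702331542969 48.80576705932617 d 82.66280364990234 70 [0.07769674 0.07630681]
(299, 241) [0.576 0.017 0.012]
circ 566.2125244140625 23.780515670776367 d 115.489501953125 92 [0.07504364 0.11067758]
```

View pics/a2.png

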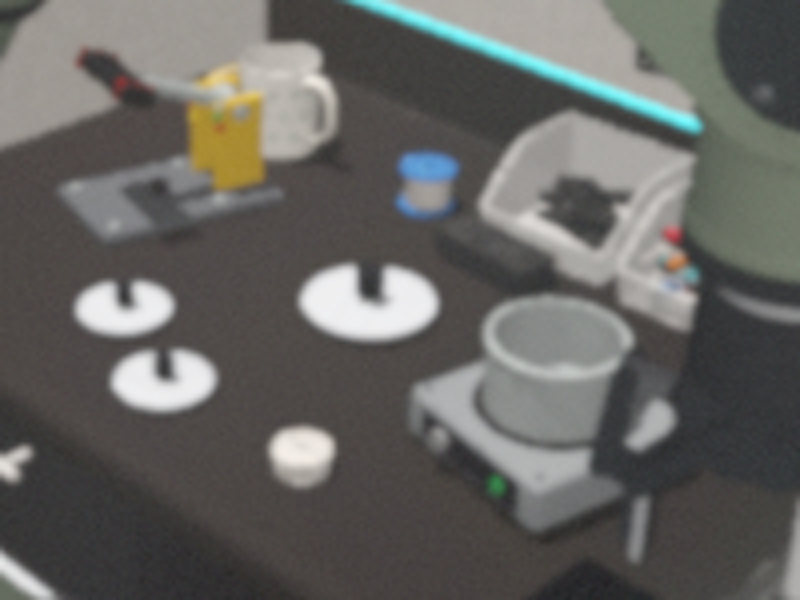

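View pics/b2.png

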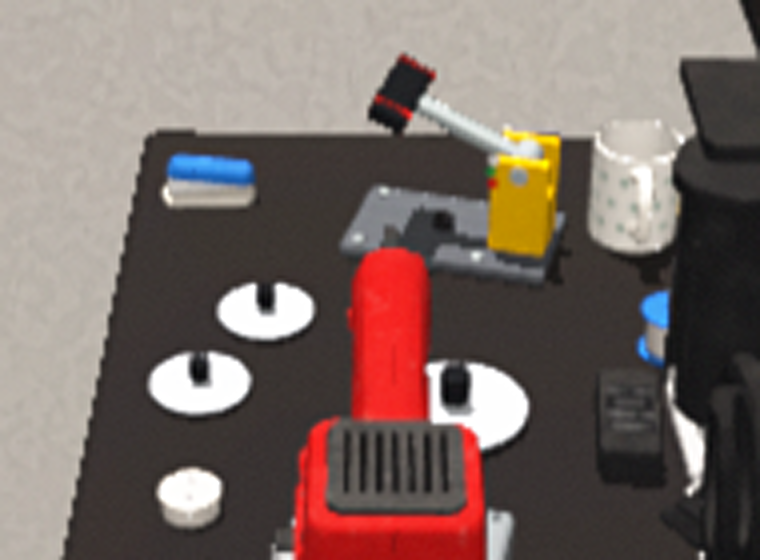

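Three cover candidates: (236,237) and (246,254) measure about 84 mm across. (297,235) measures about 117 mm with blur, so it fits the 112 mm flange. The enlarged crop confirms it as the big one at about (0.563, 0.021). Next are the washer, the stand and the drill press.

```bash
python3 - <<'E'
from h import *
a=load('a');b=load('b')
ca=lambda p:(205+p[0]/4,160+p[1]/4); cb=lambda p:(180+p[0]/4,140+p[1]/4)
print('pot',[back(a,ca(p),.106).round(3) for p in((559,338),(482,338),(636,338),(558,297),(558,378))])
print('base',[back(a,ca(p),.046).round(3) for p in((412,393),(540,500))])
print('plateA',[back(a,ca(p),.012).round(3) for p in((60,188),(108,235),(285,192))])
print('plateB',[back(b,cb(p),.012).round(3) for p in((342,247),(548,280),(378,186),(566,212))])
def tri(ua,ub):
    A=[];B=[]
    for f,u in((a,ua),(b,ub)):
        o=np.array(f['origin']);d=back(f,u,0)-o;d/=np.linalg.norm(d);M=np.eye(3)-np.outer(d,d);A.append(M);B.append(M@o)
    x=np.linalg.lstsq(np.vstack(A),np.hstack(B),rcond=None)[0]
    return x.round(3),(proj(a,x)-ua).round(1)
print('bar',tri(ca((115,78)),cb((403,93))), 'hinge-ish',tri(ca((240,112)),cb((518,175))))
print('cheek top', [back(a,ca(p),.102).round(3) for p in((205,80),(245,98))],[back(b,cb(p),.102).round(3) for p in((515,155),(540,135))])
print('drill top',tri((492,190),(280,258)),'nose',tri((445,200),(277,208)), 'spindle', tri((463,290),(250,300)))
print('stapler',back(b,(232,182),.04),'mug',back(b,(339,185),.05))
E
```

```text
pot [array([ 0.504, -0.218,  0.106]), array([ 0.464, -0.18 ,  0.106]), array([ 0.544, -0.256,  0.106]), array([ 0.548, -0.183,  0.106]), array([ 0.463, -0.249,  0.106])]
base [array([ 0.444, -0.135,  0.046]), array([ 0.411, -0.281,  0.046])]
plateA [array([0.495, 0.35 , 0.012]), array([0.47 , 0.25 , 0.012]), array([0.641, 0.201, 0.012])]
plateB [array([0.469, 0.247, 0.012]), array([0.644, 0.196, 0.012]), array([0.5  , 0.353, 0.012]), array([0.667, 0.31 , 0.012])]
bar (array([0.52 , 0.295, 0.135]), array([[-0.1, -0.3]])) hinge-ish (array([0.617, 0.236, 0.09 ]), array([[-0. , -0.1]]))
cheek top [array([0.623, 0.29 , 0.102]), array([0.623, 0.236, 0.102])] [array([0.615, 0.25 , 0.102]), array([0.638, 0.286, 0.102])]
drill top (array([ 0.506, -0.571,  0.4  ]), array([[0.2, 0.7]])) nose (array([ 0.493, -0.466,  0.388]), array([[ -4.1, -17.6]])) spindle (array([ 0.436, -0.561,  0.233]), array([[ -7.3, -21.3]]))
stapler [0.34932934 0.33296513 0.04      ] mug [0.72608047 0.30160324 0.05      ]
```

```bash
python3 -m inch '{"increments": [[1,[40,40,40],[0,0,0]],[1,[60,70,60],[0,0,0]],[1,[80,105,60],[0,0,0]],[1,[105,140,60],[0,0,0]],[1,[130,175,60],[0,0,0]],[1,[155,210,60],[0,0,0]],[1,[180,245,60],[0,0,0]],[1,[205,280,60],[0,0,0]],[1,[230,310,60],[0,0,0]],[1,[230,310,60],[0,0,0]]]}'
python3 - <<'E'
from h import *
s=read_state();print(s['ee_pos'].round(4) if hasattr(s['ee_pos'],'round') else s['ee_pos'],np.round(s['qpos'],1),s['ft_force'])
snap('wrist','w1')
E
```

```text
clock: 0.98
ee_pos: [0.4505, -0.2181, 0.2912]
eef_rot: [[0.924, 0.383, 0.001], [0.383, -0.924, 0.001], [0.001, -0.001, -1.0]]
ft_force: [0.6, 0.4, 0.1]
opening: 0.0852
gripper_force: 0.0
[ 0.4505 -0.2181  0.2912] [ 22.4  30.   -0.2  94.4   0.   55.6 -45.4] [0.58871156 0.37219461 0.10732735]
```

View pics/w1.png

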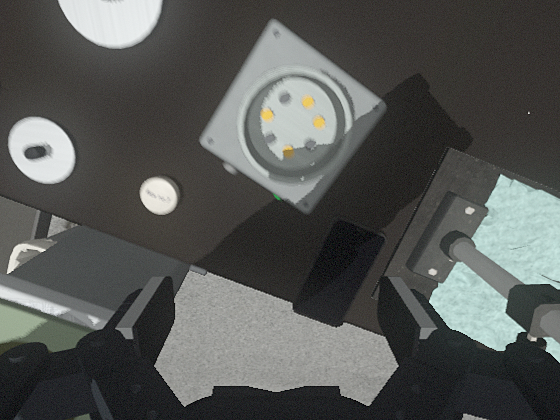

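The wrist view shows the pot with its rim centred near (297,125). The base corners are at (275,20), (385,103), (307,212) and (200,142). The flux tin is at (159,196) and the phone at (340,270).

```bash
python3 - <<'E'
from h import *
f=load('w1')
C=np.array([back(f,p,.046) for p in((275,19),(386,103),(307,213),(200,142))]);print(C.round(3),C.mean(0))
# rim fit: maximise gradient along projected inner+outer circles
g=cv2.GaussianBlur(cv2.cvtColor(f['image'],cv2.COLOR_RGB2GRAY),(0,0),1.0).astype(np.float32)
t=np.linspace(0,2*np.pi,180,endpoint=False)
def samp(c,r,z=.106):
    P=np.c_[c[0]+r*np.cos(t),c[1]+r*np.sin(t),0*t+z];q=proj(f,P).astype(np.float32)
    return cv2.remap(g,q[:,0].reshape(-1,1),q[:,1].reshape(-1,1),cv2.INTER_LINEAR)[:,0]
best=[]
for x in np.arange(-.02,.0201,.001):
  for y in np.arange(-.02,.0201,.001):
    c=C.mean(0)[:2]+[x,y]
    m=samp(c,.049);best.append(((m-samp(c,.0455)).mean()+np.abs(m-samp(c,.0525)).mean()*.5,*c))
best.sort(reverse=True);print(np.round(best[:5],4))
c=best[0][1:]
im=f['image'][:,:,::-1].copy()
for r in(.047,.051):cv2.polylines(im,[np.round(proj(f,np.c_[c[0]+r*np.cos(t),c[1]+r*np.sin(t),0*t+.106])*8).astype(int)],True,(0,0,255),1,cv2.LINE_AA,3)
cv2.imwrite('pics/w1o.png',cv2.resize(im[10:220,190:400],None,fx=2.8,fy=2.8,interpolation=cv2.INTER_CUBIC))
E
```

```text
[[ 0.595 -0.158  0.046]
 [ 0.567 -0.296  0.046]
 [ 0.424 -0.269  0.046]
 [ 0.453 -0.128  0.046]] [ 0.5095859  -0.21281268  0.046     ]
[[65.2654  0.5086 -0.2128]
 [64.4869  0.5076 -0.2138]
 [62.0603  0.5076 -0.2128]
 [61.9549  0.5086 -0.2138]
 [60.3864  0.5086 -0.2118]]
```

View pics/w1o.png

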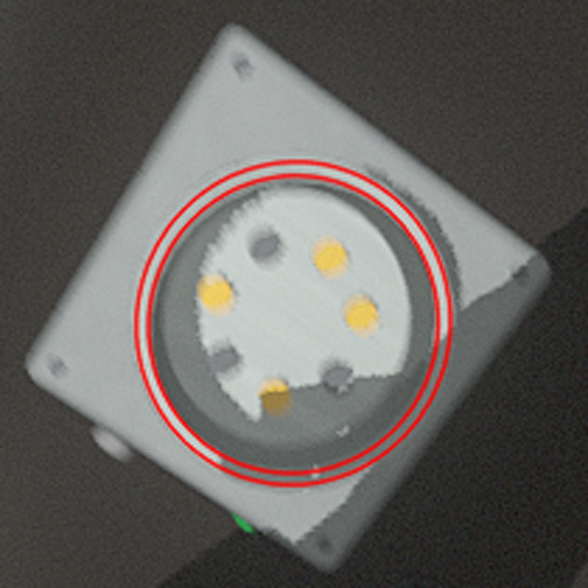

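```bash
python3 -m inch '{"increments": [[1,[15,30,0],[0,0,0]],[1,[30,60,0],[0,0,0]],[1,[45,90,0],[0,0,0]],[1,[60,125,0],[0,0,0]],[1,[75,160,0],[0,0,0]],[1,[80,195,0],[0,0,0]],[1,[80,220,0],[0,0,0]],[1,[80,240,0],[0,0,0]],[1,[80,240,0],[0,0,0]],[1,[80,240,0],[0,0,0]]]}'
python3 - <<'E'
from h import *
f=snap('wrist','w2'); s=read_state();print(s['ee_pos'],np.round(s['qpos'],1))
m=((f['image'].min(2)>150)*255).astype(np.uint8);cs,_=cv2.findContours(m,cv2.RETR_EXTERNAL,cv2.CHAIN_APPROX_NONE)
for c in cs:
  if len(c)>60:
    P=np.array([back(f,p[0],.010)[:2] for p in c]);print(len(c),cv2.minEnclosingCircle((P*1000).astype(np.float32)),np.ptp(P,0))
E
```

```text
clock: 1.87
ee_pos: [0.5284, 0.0187, 0.2911]
eef_rot: [[0.924, 0.381, -0.0], [0.381, -0.924, 0.0], [-0.0, -0.0, -1.0]]
ft_force: [-0.7, 0.0, -0.6]
opening: 0.0853
gripper_force: 0.0
[0.52842389 0.01761375 0.29118956] [ -5.8  32.6   0.8  88.9  -0.5  58.5 -72.6]
62 ((161.95108032226562, 13.920303344726562), 23.16607666015625) [0.01878919 0.04631507]
183 ((242.26382446289062, 165.32171630859375), 47.18671798706055) [0.08418643 0.05572014]
153 ((362.8935546875, 49.33563995361328), 38.46234130859375) [0.07658983 0.07650808]
447 ((480.5840148925781, -290.46685791015625), 67.32603454589844) [0.13349194 0.12672194]
65 ((556.8265991210938, -304.06256103515625), 10.191309928894043) [0.01494876 0.01836916]
146 ((566.600341796875, -221.47076416015625), 24.127256393432617) [0.03183463 0.04276371]
165 ((409.2740173339844, 152.6735382080078), 38.487091064453125) [0.07654144 0.07695648]
363 ((559.2828369140625, 16.377866744995117), 56.112762451171875) [0.11160883 0.11139305]
85 ((774.2048950195312, -206.63027954101562), 15.838651657104492) [0.02321125 0.03090738]
97 ((769.4457397460938, -170.8582000732422), 18.672203063964844) [0.02237935 0.03692809]
437 ((746.9473266601562, -188.14230346679688), 64.43766784667969) [0.06504375 0.12486708]
348 ((754.67041015625, -53.43842315673828), 69.13582611083984) [0.05277932 0.12780194]
102 ((574.2393798828125, 340.6683044433594), 26.088884353637695) [0.04572636 0.03036208]
```

The big cover measures 112.2 mm across at (0.559, 0.016), so it is confirmed as the one meant. The pot overlay fits at (0.508, -0.213). Descending to the cover now.

```bash
python3 -m inch '{"increments": [[1,[15,-1,-30],[0,0,0]],[1,[31,-1,-65],[0,0,0]],[1,[31,-1,-100],[0,0,0]],[1,[31,-1,-135],[0,0,0]],[1,[31,-1,-170],[0,0,0]],[1,[31,-1,-200],[0,0,0]],[1,[31,-1,-225],[0,0,0]],[1,[31,-1,-240],[0,0,0]],[1,[31,-1,-240],[0,0,0]],[1,[31,-1,-240],[0,0,0]]]}'
python3 -c "
from h import *
snap('wrist','w3')"
```

```text
clock: 2.75
ee_pos: [0.5594, 0.016, 0.0513]
eef_rot: [[0.925, 0.379, -0.001], [0.379, -0.925, -0.0], [-0.001, 0.0, -1.0]]
ft_force: [-0.2, -0.4, -0.4]
opening: 0.0855
gripper_force: 0.0
```

View pics/w3.png

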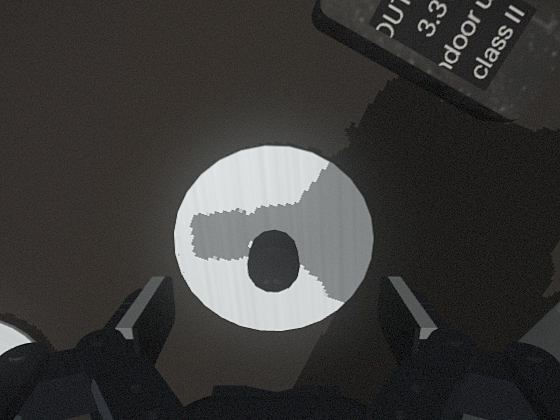

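The knob at (274,262) lies midway between the fingers (tips at x 165 and 385), clear of the adaptor. Going down and closing.

```bash
python3 -m inch '{"increments": [[1,[0,0,-15],[0,0,0]],[1,[0,0,-28],[0,0,0]],[1,[0,0,-34],[0,0,0]],[1,[0,0,-34],[0,0,0]],[0,[0,0,-34],[0,0,0]],[0,[0,0,-34],[0,0,0]],[0,[0,0,-34],[0,0,0]],[0,[0,0,-34],[0,0,0]],[0,[0,0,-34],[0,0,0]],[0,[0,0,-34],[0,0,0]]]}'
python3 -m inch '{"increments": [[0,[0,0,0],[0,0,0]],[0,[0,0,0],[0,0,0]],[0,[0,0,0],[0,0,0]],[0,[0,0,0],[0,0,0]]]}'
```

```text
clock: 3.63
ee_pos: [0.5597, 0.0172, 0.0179]
eef_rot: [[0.925, 0.38, 0.0], [0.38, -0.925, 0.0], [0.0, 0.0, -1.0]]
ft_force: [-3.0, -0.3, 9.0]
opening: 0.0243
gripper_force: 58.5
clock: 3.97
ee_pos: [0.5596, 0.0172, 0.0178]
eef_rot: [[0.925, 0.38, 0.0], [0.38, -0.925, 0.0], [0.0, 0.0, -1.0]]
ft_force: [-1.4, 0.2, 10.1]
opening: 0.024
gripper_force: 58.6
```

```bash
python3 -m inch '{"increments": [[0,[0,0,8],[0,0,0]],[0,[0,0,25],[0,0,0]],[0,[0,0,50],[0,0,0]],[0,[0,0,75],[0,0,0]],[0,[0,0,100],[0,0,0]],[0,[0,0,125],[0,0,0]],[0,[0,0,145],[0,0,0]],[0,[0,0,160],[0,0,0]],[0,[0,0,160],[0,0,0]],[0,[0,0,160],[0,0,0]]]}'
python3 - <<'E'
from h import *
f=snap('wrist','w4'); s=read_state();p=np.array(s['ee_pos']);print(p,s['ft_force'],s['ft_torque'])
m=((f['image'].min(2)>75)*255).astype(np.uint8);cs,_=cv2.findContours(m,cv2.RETR_EXTERNAL,cv2.CHAIN_APPROX_NONE)
for c in cs:
  if len(c)>60:
    P=np.array([back(f,q[0],p[2]-.006)[:2] for q in c]);print(len(c),cv2.minEnclosingCircle((P*1000).astype(np.float32)),np.ptp(P,0))
E
```

```text
clock: 4.8
ee_pos: [0.5595, 0.0171, 0.1777]
eef_rot: [[0.925, 0.38, 0.001], [0.38, -0.925, 0.0], [0.001, 0.0, -1.0]]
ft_force: [0.6, -0.1, -2.4]
opening: 0.0237
gripper_force: 59.3
[0.55919419 0.01717176 0.17688262] [-0.12913737  0.69130323 -1.6180374 ] [0.02429272 0.04481259 0.0143255 ]
562 ((453.5307922363281, 112.93742370605469), 23.67961311340332) [0.03949429 0.03472824]
246 ((549.5864868164062, -129.67730712890625), 31.700483322143555) [0.04279028 0.06118917]
306 ((519.4771728515625, -4.219398498535156), 25.948129653930664) [0.04107291 0.04712867]
350 ((581.4763793945312, -106.96994018554688), 10.356966972351074) [0.01864359 0.01854483]
409 ((570.3694458007812, -89.30010223388672), 18.081592559814453) [0.03473577 0.0281072 ]
405 ((580.4354858398438, -88.12486267089844), 38.64377212524414) [0.04977171 0.07325857]
212 ((524.3090209960938, 96.9499282836914), 18.778682708740234) [0.0372414 0.0370561]
894 ((558.8487548828125, 17.248165130615234), 57.07429122924805) [0.10091395 0.11191196]
110 ((564.6495971679688, 144.563720703125), 10.622672080993652) [0.02106776 0.00853862]
88 ((657.7778930664062, 13.507579803466797), 5.983014106750488) [0.01190291 0.00467065]
70 ((655.22607421875, 28.72761344909668), 3.1437768936157227) [0.00555966 0.00446578]
85 ((675.8484497070312, 9.340242385864258), 8.861473083496094) [0.00128912 0.01769674]
301 ((613.4786376953125, 133.34873962402344), 23.586116790771484) [0.04584248 0.02233385]
593 ((676.0908203125, -13.635072708129883), 46.09107208251953) [0.02968831 0.09218183]
```

View pics/w4.png

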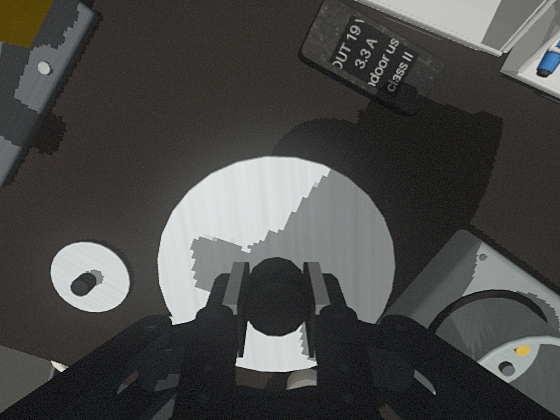

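The cover is held level, with its centre on the TCP to within 1 mm. Carrying it over the pot.

```bash
python3 -m inch '{"increments": [[0,[-3,-15,0],[0,0,0]],[0,[-10,-45,0],[0,0,0]],[0,[-18,-80,0],[0,0,0]],[0,[-26,-115,0],[0,0,0]],[0,[-34,-150,0],[0,0,0]],[0,[-42,-185,0],[0,0,0]],[0,[-48,-212,0],[0,0,0]],[0,[-51,-226,0],[0,0,0]],[0,[-51,-230,0],[0,0,0]],[0,[-51,-230,0],[0,0,0]]]}'
python3 -m inch '{"increments": [[0,[0,0,-12],[0,0,0]],[0,[0,0,-25],[0,0,0]],[0,[0,0,-38],[0,0,0]],[0,[0,0,-45],[0,0,0]],[0,[0,0,-45],[0,0,0]],[0,[0,0,-45],[0,0,0]]]}'
python3 - <<'E'
from h import *
for n in('scene','side','wrist'): snap(n,'p_'+n)
f=load('p_scene'); s=load('p_wrist')
a=cv2.resize(f['image'][200:300,290:400],(400,364),interpolation=cv2.INTER_CUBIC); b=cv2.resize(s['image'],(400,300))
im=np.zeros((364,800,3),np.uint8);im[:,:400]=a;im[:300,400:]=b
cv2.imwrite('pics/p.png',im[:,:,::-1])
E
```

```text
clock: 5.68
ee_pos: [0.508, -0.2134, 0.1764]
eef_rot: [[0.926, 0.379, -0.001], [0.379, -0.926, 0.001], [-0.001, -0.001, -1.0]]
ft_force: [0.2, 0.4, -1.9]
opening: 0.0239
gripper_force: 59.3
clock: 6.18
ee_pos: [0.5087, -0.212, 0.1322]
eef_rot: [[0.925, 0.381, -0.0], [0.381, -0.925, 0.001], [-0.0, -0.001, -1.0]]
ft_force: [-1.0, 0.6, -1.3]
opening: 0.0237
gripper_force: 59.3
```

View pics/p.png

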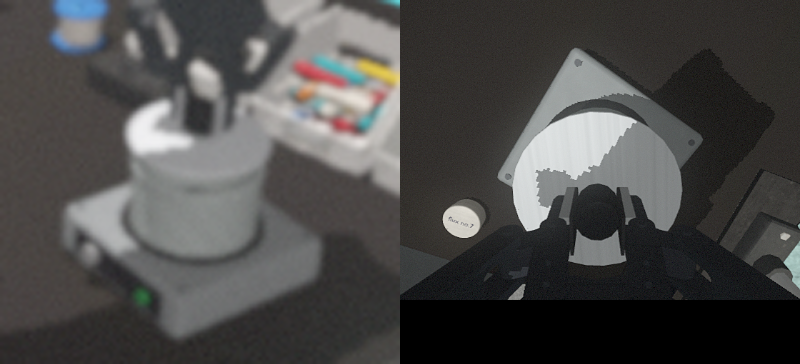

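The cover hovers centred over the pot (left half: flange over the rim at (200,150)). I'll lower it slowly and watch the force.

```bash
python3 -m inch '{"increments": [[0,[0,0,-3],[0,0,0]],[0,[0,0,-6],[0,0,0]],[0,[0,0,-9],[0,0,0]],[0,[0,0,-11],[0,0,0]],[0,[0,0,-11],[0,0,0]]]}'
python3 -m inch '{"increments": [[0,[0,0,-1],[0,0,0]],[0,[0,0,-2],[0,0,0]],[0,[0,0,-3],[0,0,0]],[0,[0,0,-4],[0,0,0]],[0,[0,0,-4],[0,0,0]],[0,[0,0,-4],[0,0,0]]]}'
```

```text
clock: 6.75
ee_pos: [0.5083, -0.2128, 0.1208]
eef_rot: [[0.925, 0.38, -0.001], [0.38, -0.925, 0.0], [-0.001, -0.001, -1.0]]
ft_force: [1.2, 0.0, -2.0]
opening: 0.024
gripper_force: 59.3
clock: 7.25
ee_pos: [0.5085, -0.2128, 0.1173]
eef_rot: [[0.925, 0.38, -0.0], [0.38, -0.925, 0.0], [-0.0, -0.0, -1.0]]
ft_force: [0.1, -0.3, -1.4]
opening: 0.0239
gripper_force: 59.3
```

Free so far, with the plug well inside the pot. The last millimetres to contact come next.

```bash
python3 -m inch '{"increments": [[0,[0,0,-0.5],[0,0,0]],[0,[0,0,-1],[0,0,0]],[0,[0,0,-1.5],[0,0,0]],[0,[0,0,-2],[0,0,0]],[0,[0,0,-2],[0,0,0]],[0,[0,0,-2],[0,0,0]]]}'
```

```text
clock: 7.75
ee_pos: [0.5085, -0.2129, 0.1158]
eef_rot: [[0.925, 0.38, 0.0], [0.38, -0.925, -0.0], [0.0, 0.0, -1.0]]
ft_force: [-2.9, 1.3, 12.3]
opening: 0.0239
gripper_force: 60.8
```

Contact came at z 0.1158, exactly the predicted seated height. Releasing and rising straight up.

```bash
python3 -m inch '{"increments": [[1,[0,0,0],[0,0,0]],[1,[0,0,0],[0,0,0]],[1,[0,0,0],[0,0,0]],[1,[0,0,0],[0,0,0]],[1,[0,0,0],[0,0,0]],[1,[0,0,5],[0,0,0]],[1,[0,0,20],[0,0,0]],[1,[0,0,45],[0,0,0]],[1,[0,0,75],[0,0,0]],[1,[0,0,105],[0,0,0]]]}'
python3 -m inch '{"increments": [[1,[0,10,40],[0,0,0]],[1,[0,30,60],[0,0,0]],[1,[0,60,70],[0,0,0]],[1,[0,95,70],[0,0,0]],[1,[0,130,70],[0,0,0]],[0,[0,165,70],[0,0,0]],[0,[0,190,70],[0,0,0]],[0,[0,200,70],[0,0,0]],[0,[0,200,70],[0,0,0]]]}'
python3 - <<'E'
from h import *
f=snap('scene','q_scene');g=snap('side','q_side');w=snap('wrist','q_wrist')
print(np.round(read_state()['qpos'],1))
a=cv2.resize(f['image'][200:300,290:400],(440,400),interpolation=cv2.INTER_CUBIC);b=cv2.resize(w['image'],(360,270))
im=np.zeros((400,800,3),np.uint8);im[:,:440]=a;im[:270,440:]=b;cv2.imwrite('pics/q.png',im[:,:,::-1])
m=((w['image'].min(2)>75)*255).astype(np.uint8);cs,_=cv2.findContours(m,cv2.RETR_EXTERNAL,cv2.CHAIN_APPROX_NONE)
for c in cs:
  if len(c)>60:
    P=np.array([back(w,q[0],.109)[:2] for q in c]);(cc,r)=cv2.minEnclosingCircle((P*1000).astype(np.float32))
    if 45<r<70: print(len(c),cc,r)
E
```

```text
clock: 8.58
ee_pos: [0.5082, -0.2127, 0.2218]
eef_rot: [[0.925, 0.38, -0.001], [0.38, -0.925, 0.0], [-0.0, -0.0, -1.0]]
ft_force: [0.1, 0.1, 0.0]
opening: 0.0853
gripper_force: 0.0
clock: 9.33
ee_pos: [0.5085, -0.0105, 0.2906]
eef_rot: [[0.924, 0.383, 0.0], [0.383, -0.924, 0.001], [0.001, -0.001, -1.0]]
ft_force: [0.2, 0.2, -0.4]
opening: 0.0386
gripper_force: 0.0
[ -0.8  30.8  -2.2  92.9   1.4  56.3 -71.2]
229 (329.3625183105469, -93.38372039794922) 53.04108810424805
443 (699.53125, -144.6661376953125) 59.584537506103516
415 (539.0928344726562, 214.57371520996094) 48.25613784790039
```

View pics/q.png

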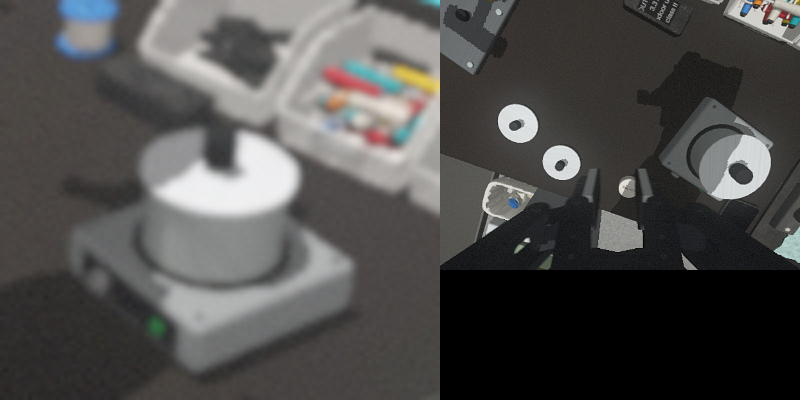

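The cover sits flat on the pot (flange disc centred at (218,180) in the left half) and nothing else has moved. Next is the lever, located numerically from its red rings.

```bash
python3 -m inch '{"increments": [[0,[0,15,0],[0,0,0]],[0,[0,40,0],[0,0,0]],[0,[0,75,0],[0,0,0]],[0,[-10,110,0],[0,0,0]],[0,[-20,145,0],[0,0,0]],[0,[-30,165,0],[0,0,0]],[0,[-30,180,0],[0,0,0]],[0,[-30,180,0],[0,0,0]],[0,[-30,180,0],[0,0,0]]]}'
cat > lev.py <<'E'
from h import *
from scipy.optimize import least_squares
tag=__import__('sys').argv[1]
F={}
for n in('scene','side','wrist'):
    f=snap(n,tag+n);h=cv2.cvtColor(f['image'],cv2.COLOR_RGB2HSV);m=(((h[...,0]<8)|(h[...,0]>172))&(h[...,1]>150)&(h[...,2]>70)).astype(np.uint8)
    k,l,st,ce=cv2.connectedComponentsWithStats(m)
    p=proj(f,[.515,.292,.115])[0]
    L=[(ce[i].round(1).tolist(),st[i,4]) for i in range(1,k) if np.hypot(*(ce[i]-p))<(130 if n=='wrist' else 30) and st[i,4]>3]
    print(n,p.round(0),L)
s=read_state();print(np.round(s['ee_pos'],4),np.round(s['qpos'],1),s['opening'])
E
python3 lev.py r
```

```text
clock: 10.23
ee_pos: [0.4789, 0.1663, 0.2902]
eef_rot: [[0.925, 0.379, 0.0], [0.379, -0.925, -0.0], [-0.0, 0.0, -1.0]]
ft_force: [-0.5, -0.7, -0.1]
opening: 0.0002
gripper_force: 0.0
scene [233. 185.] []
side [279. 169.] [([281.7, 154.8], np.int32(6)), ([278.5, 166.4], np.int32(18))]
wrist [155.  98.] [([246.8, 30.2], np.int32(9)), ([97.5, 56.6], np.int32(311)), ([186.7, 122.9], np.int32(254))]
[0.479  0.1656 0.2903] [-21.8  30.6  -1.6  93.3   1.   56.1 -91.5] -1.4089262563027666e-06
```

```bash
python3 - <<'E'
from h import *
f=load('rwrist')
a,b=[back(f,u,.143) for u in((97.5,56.6),(186.7,122.9))];print(a,b,(a+b)/2,'len',np.linalg.norm(a-b),'yaw',np.degrees(np.arctan2(*(a-b)[[1,0]]))-90)
# plate/hinge check: yellow cheeks
h=cv2.cvtColor(f['image'],cv2.COLOR_RGB2HSV);m=((h[...,0]>18)&(h[...,0]<32)&(h[...,1]>150)&(h[...,2]>70)).astype(np.uint8)
k,l,st,ce=cv2.connectedComponentsWithStats(m)
for i in range(1,k):
  if st[i,4]>100: print(st[i],ce[i],back(f,ce[i],.1))
E
```

```text
[0.53039259 0.3319733  0.143     ] [0.5094223  0.25420552 0.143     ] [0.51990745 0.29308941 0.143     ] len 0.08054551740244466 yaw -15.09102475446953
[233   0  42  45 819] [251.74969475  17.7045177 ] [0.60666976 0.2387971  0.1       ]
```

```bash
python3 -m inch '{"increments": [[0,[8,30,0],[0,0,0]],[0,[16,65,-5],[0,0,0]],[0,[24,100,-30],[0,0,0]],[0,[32,120,-60],[0,0,0]],[0,[32,129,-90],[0,0,0]],[0,[32,129,-110],[0,0,0]],[0,[32,129,-125],[0,0,0]],[0,[32,129,-130],[0,0,0]],[0,[32,129,-130],[0,0,0]]]}'
python3 -m inch '{"increments": [[0,[0,0,-3],[0,0,0]],[0,[0,0,-6],[0,0,0]],[0,[0,0,-9],[0,0,0]],[0,[0,0,-12],[0,0,0]],[0,[0,0,-15],[0,0,0]],[0,[0,0,-18],[0,0,0]],[0,[0,0,-21],[0,0,0]],[0,[0,0,-24],[0,0,0]],[0,[0,0,-26],[0,0,0]],[0,[0,0,-26],[0,0,0]]]}'
python3 lev.py s
```

```text
clock: 11.13
ee_pos: [0.5107, 0.2951, 0.1595]
eef_rot: [[0.925, 0.379, -0.001], [0.379, -0.925, -0.001], [-0.002, 0.0, -1.0]]
ft_force: [-0.1, -0.3, 0.3]
opening: 0.0003
gripper_force: 0.0
clock: 11.97
ee_pos: [0.5104, 0.2964, 0.1344]
eef_rot: [[0.925, 0.38, 0.0], [0.38, -0.925, 0.001], [0.0, -0.001, -1.0]]
ft_force: [-1.9, 1.1, 5.1]
opening: -0.0005
gripper_force: 2.3
scene [233. 185.] []
side [279. 169.] [([283.6, 160.4], np.int32(5)), ([272.2, 168.6], np.int32(5))]
wrist [286. 257.] [([213.0, 218.4], np.int32(705)), ([358.5, 274.8], np.int32(4)), ([361.9, 297.0], np.int32(303))]
[0.5106 0.2965 0.1348] [ -32.6   48.8   -1.2   88.3    1.3   42.9 -102. ] 4.668961710015598e-05
```

Contact with the spring force as expected. Continuing down toward level.

```bash
python3 -m inch '{"increments": [[0,[0,-0.5,-4],[0,0,0]],[0,[0,-1,-8],[0,0,0]],[0,[0,-1,-12],[0,0,0]],[0,[0,-1,-16],[0,0,0]],[0,[0,-1,-20],[0,0,0]],[0,[0,-1,-24],[0,0,0]],[0,[0,-1,-27],[0,0,0]],[0,[0,-1,-30],[0,0,0]],[0,[0,-1,-30],[0,0,0]]]}'
python3 -m inch '{"increments": [[0,[0,0,-1],[0,0,0]],[0,[0,0,-2],[0,0,0]],[0,[0,0,-3],[0,0,0]],[0,[0,0,-3],[0,0,0]],[0,[0,0,-3],[0,0,0]],[0,[0,0,-3],[0,0,0]]]}'
python3 lev.py t
```

```text
clock: 12.87
ee_pos: [0.5101, 0.2957, 0.1043]
eef_rot: [[0.925, 0.38, -0.001], [0.38, -0.925, 0.001], [-0.0, -0.001, -1.0]]
ft_force: [-5.1, 1.6, 7.9]
opening: 0.0002
gripper_force: 3.9
clock: 13.37
ee_pos: [0.51, 0.2957, 0.1018]
eef_rot: [[0.925, 0.38, -0.001], [0.38, -0.925, 0.001], [-0.0, -0.001, -1.0]]
ft_force: [-5.7, 2.1, 7.8]
opening: 0.0004
gripper_force: 4.1
scene [233. 185.] []
side [279. 169.] [([270.0, 176.5], np.int32(6))]
wrist [287. 289.] [([205.6, 225.4], np.int32(792)), ([360.8, 300.6], np.int32(257))]
[0.51   0.2957 0.1018] [ -32.6   51.5   -1.2   89.8    1.5   38.7 -102.1] -6.614851204173436e-05
```

Level should put the bar's top at z = 0.100. I'll go to 0.1003 and check the lever angle by fitting a ring model to the wrist image.

```bash
python3 -m inch '{"increments": [[0,[0,0,-0.5],[0,0,0]],[0,[0,0,-1],[0,0,0]],[0,[0,0,-1.5],[0,0,0]],[0,[0,0,-1.5],[0,0,0]],[0,[0,0,-1.5],[0,0,0]],[0,[0,0,-1.5],[0,0,0]]]}'
python3 lev.py u
cat > fit.py <<'E'
from h import *
from scipy.optimize import minimize
yaw=np.radians(-15.6);ex=np.array([np.cos(yaw),np.sin(yaw),0]);ey=np.array([-np.sin(yaw),np.cos(yaw),0]);ez=np.array([0,0,1.])
def redmask(f):
    h=cv2.cvtColor(f['image'],cv2.COLOR_RGB2HSV);return ((((h[...,0]<8)|(h[...,0]>172))&(h[...,1]>150)&(h[...,2]>40))*255).astype(np.uint8)
def hullmask(f,th,hx,hy,yc,w,g,shape,z=.09):
    al=.4-th;L=-ex*np.cos(al)+ez*np.sin(al);N=ex*np.sin(al)+ez*np.cos(al)
    c=np.array([hx,hy,z])+.12*L+ey*yc
    P=[c+L*a*(.018+g)+N*b*(.010+g)+ey*d*w/2 for a in(-1,1) for b in(-1,1) for d in(-1,1)]
    q=cv2.convexHull(proj(f,P).astype(np.float32));m=np.zeros(shape,np.uint8)
    cv2.fillPoly(m,[np.round(q*16).astype(np.int32)],255,cv2.LINE_AA,4);return m
def fit(tag,ths,sides=(1,-1),z=.09):
    f=load(tag);M=redmask(f);k,l,st,ce=cv2.connectedComponentsWithStats(M)
    keep=[i for i in range(1,k) if st[i,4]>150 and np.hypot(*(ce[i]-proj(f,[.515,.293,.115])[0]))<130]
    M=(np.isin(l,keep)*255).astype(np.uint8)
    if sides==(1,): M[:,280:]=0
    M=cv2.GaussianBlur(M,(0,0),.8).astype(float);out=[]
    def cost(p,th):
        m=np.zeros(M.shape,np.uint8)
        for s in sides: m=np.maximum(m,hullmask(f,th,p[0]/1e3,p[1]/1e3,s*p[2]/1e3,p[3]/1e3,p[4]/1e3,M.shape,z))
        return np.abs(cv2.GaussianBlur(m,(0,0),.8)-M).sum()/255
    for th in ths:
        r=minimize(cost,[629,261,40,6,.5],args=(th,),method='Nelder-Mead',options=dict(initial_simplex=np.array([629,261,40,6,.5])+np.vstack([np.zeros(5),np.diag([5,5,2,2,.7])]),maxiter=250))
        out.append((th,round(r.fun),r.x.round(1).tolist()))
    print(tag,(M>128).sum());[print(*o) for o in out]
E
python3 -c "
from fit import *
fit('rwrist',[-.1,-.05,0,.05,.1]);fit('uwrist',[.25,.3,.35,.4,.45,.5],(1,))"
```

```text
clock: 14.02
ee_pos: [0.5099, 0.2957, 0.1003]
eef_rot: [[0.925, 0.38, -0.001], [0.38, -0.925, 0.001], [-0.0, -0.001, -1.0]]
ft_force: [-6.3, 2.6, 8.5]
opening: -0.0002
gripper_force: 4.3
scene [233. 185.] []
side [279. 169.] [([283.2, 168.2], np.int32(4)), ([270.8, 177.5], np.int32(10)), ([278.6, 178.8], np.int32(5))]
wrist [287. 291.] [([205.8, 225.2], np.int32(795)), ([360.9, 300.3], np.int32(255))]
[0.5099 0.2958 0.1003] [ -32.6   51.6   -1.2   89.9    1.5   38.5 -102.1] -5.2235303151209604e-05
rwrist 564
-0.1 363 [622.1, 262.6, 39.0, 0.1, -1.5]
-0.05 572 [626.1, 264.4, 41.3, 0.0, 1.0]
0 509 [627.3, 265.7, 41.8, -0.0, 0.7]
0.05 472 [627.8, 265.7, 41.1, 0.0, 1.1]
0.1 403 [628.2, 269.0, 43.3, 0.0, -0.6]
uwrist 797
0.25 139 [628.6, 259.1, 43.1, 2.0, -0.8]
0.3 219 [629.7, 260.8, 41.1, 2.0, 1.3]
0.35 179 [626.6, 260.8, 41.5, 2.2, 1.1]
0.4 128 [623.3, 259.6, 43.3, 2.3, 0.4]
0.45 138 [620.9, 259.1, 44.1, 2.5, 1.2]
0.5 147 [618.2, 262.2, 41.6, 2.6, 1.9]
```

The measured tip height is 0.1003, the force is 8.5 N (about 8 N expected at level), and the ring fit is best at 0.40 rad. All three indicate level. Handing in while holding.

```bash
python3 -m inch '{"increments": [[0,[0,0,0],[0,0,0]],[0,[0,0,0],[0,0,0]],[0,[0,0,0],[0,0,0]]]}'; python3 -c "
from plant import ticket
print(ticket.job_done())"
```

```text
clock: 14.42
ee_pos: [0.5099, 0.2958, 0.1003]
eef_rot: [[0.925, 0.38, -0.001], [0.38, -0.925, 0.001], [-0.0, -0.001, -1.0]]
ft_force: [-6.8, 1.0, 8.9]
opening: -0.0003
gripper_force: 4.3
the job is handed in; nothing more can be done
None
```

The 112 mm cover is seated level on the pot and released, and I handed the job in at 14.4 s with the arm still holding the lever at level by tip height (100.3 mm), push force (8.9 N) and a rough camera fit; no verdict came back.

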